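Take the knife bar off its keyhole screws for oiling

ROBOT

A 6-joint arm with a two-finger parallel gripper is mounted at the origin on the work surface. World frame = base frame: x ahead of the robot, y to its left, z up, the work surface at z = 0. Lengths are in mm, angles in rad, forces in N, time in s.
With the tool pointing down it reaches from about 300 to 775 mm from the base axis. Payload 14.6 kg.
Tool frame: the origin (TCP) lies midway between the tips of the shut fingers; the grasp point (between the pads) lies 19 mm behind it; z points along the fingers, y is the line along which they close (so a half turn about z gives the same grasp; the last joint's range is limited). The gripper opens to 94 mm and grips with 3 to 60 N. Pads are 16 mm wide; open, the fingers measure 119 mm over their backs; the gripper's body (75 mm by 177 mm) begins 78 mm behind the grasp point.
Start: joints at [-1.386, 0.3, 1.521, -0, 1.321, -0.067], TCP at [137.025, -532.648, 205.446] pointing down, gripper open.
Joint ranges: [-3.03, 3.03], [-0.79, 2.21], [0.23, 2.52], [-1.04, 4.18], [0, 3.07], [-2.55, 2.55]. Speed limits (rad/s): [2.22, 2.22, 2.57, 3.14, 3.14, 3.14].

INTERFACE

Orientations are given as [roll, pitch, yaw] about the fixed x, y, z axes, in that order (R = Rz(yaw) Ry(pitch) Rx(roll)).
In Python, from cell import manip, camera gives the robot as it stands.
- The arm moves only by the tool move_arm, never from a script. Its arguments are lists of equal length, an entry for each row: "dp": the shift along the world's x, y, z in mm, a list of three; "rotation": the turn, a rotation vector about the world's x, y, z in rad, a list of three; "hand": the opening, from 0 (shut) to 1 (fully open). A call has 1 to 10 rows; each row shifts and turns the commanded pose from where the row before left it; what a row does not reach is not made up. A row lasts 1/8 s, in which the tool goes at most 62.5 mm and 10.7 degrees, less where a joint would pass 70% of its speed; a pose out of reach is approached as far as the arm can. A call with a gripper value outside its range is refused whole. The fingers move at their own pace and stop on an object; "newtons" is the grip in N (left out, the last holds). Time passes only in rows, so rows that do not move let the fingers close. It gives the time, the measured TCP pose, the force, the opening and the grip force at its end, in the units of the state.
- manip.read_state(): the state, without advancing time (a new reading comes with each control period).
- camera(name): name is "side" or "top" or "wrist"; returns a dict with "image" (400x640x3 uint8, red, green, blue), "fx", "fy", "cx", "cy" (pixels), "k1" (the pictures are not rectified: a ray, as slopes to the right and down, at radius r is drawn at 1 + k1 r^2 times it, then the intrinsics apply), "R" (3x3) and "t" (3): a world point X has camera coordinates R X + t; the wrist camera has in their place "mount" (4x4, takes a point from camera to tool coordinates, whose origin is the TCP and whose axes are the flange's). Camera axes: x right, y down, z forward; pixel columns grow to the right and rows downward; lengths in mm; the calibration is good to about 2 mm. A picture is of the moment at which its call begins: read the wrist's pose just before it. There is no depth.
- manip.sign_off(): hands the job in; it is judged then, once.
The state is a dict: "clock": time; "joints": joint angles; "qd": joint speeds; "effort": joint torques, N m; "eef_pos": TCP position; "eef_rot": TCP orientation; "wrist_force": force on the tool from outside, world axes, zero at the start; "moment": the same for the moment, N m; "finger_gap": finger opening in mm; "finger_force": force on a finger pad.
Only numpy, scipy, OpenCV 4.12 (cv2) and the standard library are available. Lean on these libraries where they do the work, as an engineer would, in place of code of your own. Each camera call takes 0.05 s, during which the arm holds its last target. There are 200 camera calls.

TASK

The wooden knife bar hangs on the sloping organiser board by two keyhole slots in its back. Slide it sideways along the board, towards the side with the dial thermometer, until the screws stop it at the wide ends of the slots, lift it straight off without wrenching it, and set it down by hand (do not drop it) flat in the baking tray, face up, for oiling. Leave the oil jar standing in the tray where it is, and do not disturb the spice jar and the tape measure nearby.

Things in the scene. Friction and masses are not known exactly. Their poses are not given: they have to be found in the camera images.
- bar_mid (a point): Centre of the wooden knife bar: a block 180 mm long, 45 wide, 24 thick, about 0.25 kg, two thin steel strips in its face. Axes: y along its length, x across it (up the slope while it hangs), z out of its face. This point is 12 mm above its back, which lies flat on the board. It comes off straight along +z, only when at the wide ends of its slots; 10 mm clears the screws.
- board: Sloping plywood board of the organiser stand, fixed, 40 degrees from level, 250 mm up the slope by 260 wide. Origin on its surface behind the bar, 117 mm above the counter. x up the slope, y level along it (as the bar's y), z square out. Fixed to it: a 12 mm lip 135 mm down from the origin, a dial thermometer (44 wide, 12 high) at x 85, y 100, a flat clip at x 88, y -95 mm.
- tray: Baking tray of dark steel on the counter, fixed, 170 mm (x) by 260 mm (y) outside, rim 16 mm high, walls and floor 4 to 5 mm thick. Origin at the centre of its underside, z up. The oil jar stands near its +x long side, so there is room for the bar lengthwise (along y) on the -x side, for instance centred at x -35, y 0 mm.
- oil_jar: Small amber oil jar, 38 mm across, 62 mm high, loose, standing in the tray at about x 50 mm of the tray's axes, y anywhere from -85 to 85 mm. Origin at the centre of its foot. To be left alone.
- spice_jar: Spice jar, 44 mm across, 90 mm high, a bystander standing between the stand and the tray. Origin at the centre of its foot.
- tape: Black tape measure, 65 by 70 mm, 34 mm high, a bystander lying in front of the robot. Origin at the centre of its underside.
- bar: The bar, origin at the centre of its back, axes as bar_mid. Its back hides 2 screws 100 mm apart (13 mm heads, 8 mm high, 1.5 mm of play below). The slots run along y, wide ends (17 mm) towards the bar's -y: so slide the bar to its +y. The way to go is hidden, 13 to 26 mm; it ends at a hard stop, where the heads clear the wide holes (up to 2.5 mm short of the stop will do).
Not all that is in view belongs to the job. Of the things shaped like the bar, the wooden one is meant.

How it is judged:
By the outcome, as a careful person would: the job done as asked, in the order asked, and still so for the second after the job is handed in, with the robot touching nothing.
It also fails if it takes over 51 s, if anything falls off the work surface, if the arm or the gripper's body presses on something with over 40 N, if the wrist force passes 120 N, or if a joint passes its speed limit or range.

## Working session

There is one attempt and no reset: what is moved stays moved. The work goes in short steps, Python scripts to look and compute and a tool call to move; the robot and the scene stay as the last step left them, time stands still between calls to the robot, and variables do not carry over. Pictures are saved under pics/ and viewed, at most 10 in all, crops included, and the job is handed in when it is done.

Besides the shell and the picture viewer there is one more tool, called after "Emit:" as name(argument=value, ...), one argument or row to a line, values as JSON. move_arm: Moves the arm, as the interface text tells. Its arguments: {"type":"object","properties":{"dp":{"type":"array","items":{"type":"array","items":{"type":"number"}}},"rotation":{"type":"array","items":{"type":"array","items":{"type":"number"}}},"hand":{"type":"array","items":{"type":"number"}},"newtons":{"type":"number"}},"required":["dp","rotation","hand"]}

```bash
mkdir -p pics; python3 - <<'E'
from cell import manip, camera
import cv2,json
s=manip.read_state(); print({k:s[k] for k in('clock','eef_pos','eef_rot','wrist_force','finger_gap')})
for n in("side","top"):
    c=camera(n); cv2.imwrite(f"pics/{n}0.png",c["image"][:,:,::-1]); print(n,{k:(v.tolist() if hasattr(v,'tolist') else v) for k,v in c.items() if k!="image"})
c=camera("wrist");cv2.imwrite("pics/wrist0.png",c["image"][:,:,::-1]);print(c["mount"])
E
```

```text
{'clock': 0.0, 'eef_pos': array([ 136.95519776, -532.4090302 ,  204.89378845]), 'eef_rot': array([-3.14047183e+00, -3.42366233e-05,  2.51800544e-01]), 'wrist_force': array([-0.35658863, -0.31829168,  0.56292645]), 'finger_gap': 93.72280180215043}
side {'fx': 369.95071761384423, 'fy': 369.95071761384423, 'cx': 317.51627266222994, 'cy': 197.87140118052594, 'k1': -0.056629634441050354, 'R': [[-0.9766111238786955, -0.21408702368290403, 0.019936373967873268], [-0.14672690922180645, 0.5958000064794103, -0.7896160879752582], [0.1571684663875263, -0.7740730576436119, -0.6132772412242791]], 't': [491.60722792002997, 206.7657236852125, 978.0627251344328]}
top {'fx': 413.6275000054623, 'fy': 413.6275000054623, 'cx': 326.80697163885077, 'cy': 202.2892456035878, 'k1': -0.030315359264352748, 'R': [[0.005581363766707032, -0.9999457166694532, 0.008798414227415336], [-0.9962985415047771, -0.006315320055579829, -0.08572825046651472], [0.08577916165338516, -0.008287366711391785, -0.9962797072002587]], 't': [-119.71656674104362, 522.0244184084168, 1365.641477143176]}
[[-1.14800496e-05 -9.68879931e-01 -2.47531169e-01  7.15294992e+01]
 [ 9.99999220e-01  2.98023769e-04 -1.21289489e-03 -1.37873494e+00]
 [ 1.24891969e-03 -2.47530990e-01  9.68879172e-01 -1.78910129e+02]
 [ 0.00000000e+00  0.00000000e+00  0.00000000e+00  1.00000000e+00]]
```

View pics/top0.png

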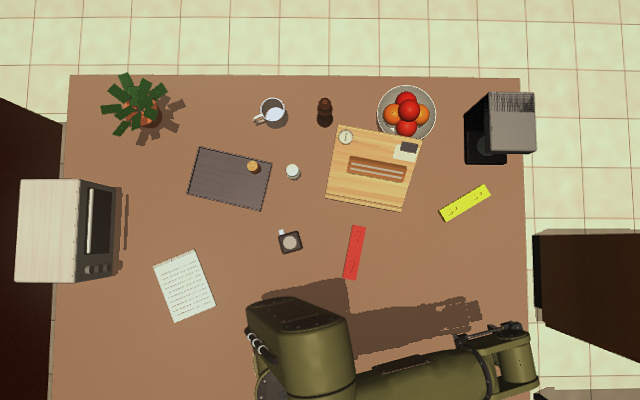

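View pics/side0.png

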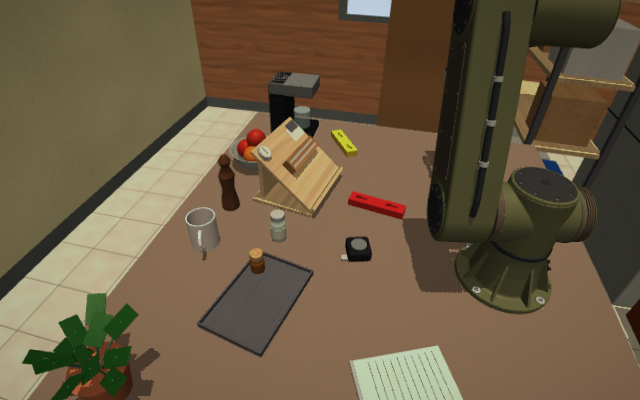

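The top view shows the board around (375,165) with the wooden bar at (377,168) and the dial at (346,137), which is world +y. The tray is at (230,178), the oil jar at (252,167), the spice jar at (292,171) and the tape at (290,242). The side view agrees. The yellow and red bars are decoys.

```bash
cat > h.py <<'E'
import numpy as np, cv2
from scipy.spatial.transform import Rotation as Ro
def K(c): return np.array([[c["fx"],0,c["cx"]],[0,c["fy"],c["cy"]],[0,0,1.]]), np.array([c["k1"],0,0,0,0.])
def pose(c,s=None):
    if "R" in c: return np.array(c["R"]),np.array(c["t"])
    Rt=Ro.from_euler("xyz",s["eef_rot"]).as_matrix(); M=np.array(c["mount"])
    Rc=Rt@M[:3,:3]; p=Rt@M[:3,3]+s["eef_pos"]; return Rc.T,-Rc.T@p
def ray(c,px,s=None):
    k,d=K(c); R,t=pose(c,s)
    u=cv2.undistortPoints(np.array(px,float).reshape(-1,1,2),k,d).reshape(-1,2)
    return -R.T@t, np.c_[u,np.ones(len(u))]@R
def onplane(c,px,p0,n,s=None):
    o,d=ray(c,px,s); return o+d*(((np.array(p0)-o)@n)/(d@n))[:,None]
def proj(c,X,s=None):
    k,d=K(c); R,t=pose(c,s); return cv2.projectPoints(np.array(X,float).reshape(-1,3),cv2.Rodrigues(R)[0],t,k,d)[0].reshape(-1,2)
E
python3 - <<'E'
from h import *; from cell import camera,manip
c=camera("top"); im=c["image"]; cv2.imwrite("pics/crop.png",cv2.resize(im[110:225,180:430,::-1],None,fx=3.2,fy=3.2,interpolation=cv2.INTER_CUBIC))
for p in [(345,175),(360,205),(377,160),(362,163),(400,180),(230,165),(205,190),(150,215),(290,241),(252,166),(293,171)]: print(p,im[p[1],p[0]])
g=im.astype(int); tray=((g.max(2)<110)&(g[...,0]-g[...,2]<25)).astype(np.uint8); tray[:, :175]=0; tray[:,285:]=0; tray[:135]=0;tray[225:]=0
cn=max(cv2.findContours(tray,0,2)[0],key=cv2.contourArea); r=cv2.minAreaRect(cn); print("tray",r)
P=onplane(c,cv2.boxPoints(r),[0,0,16],np.array([0,0,1.])); print(P.round(1),P.mean(0).round(1))
E
```

```text
(345, 175) [215 185 118]
(360, 205) [167 125  94]
(377, 160) [175 128  78]
(362, 163) [163 102  54]
(400, 180) [176 107  54]
(230, 165) [112  97  89]
(205, 190) [111  98  89]
(150, 215) [163 122  91]
(290, 241) [191 176 154]
(252, 166) [209 167  93]
(293, 171) [213 222 210]
tray ((229.06179809570312, 177.89886474609375), (76.82698822021484, 48.044979095458984), 12.994617462158203)
[[553.  359.   16. ]
 [714.1 327.8  16. ]
 [655.8  70.8  16. ]
 [496.1 104.4  16. ]] [604.7 215.5  16. ]
```

View pics/crop.png

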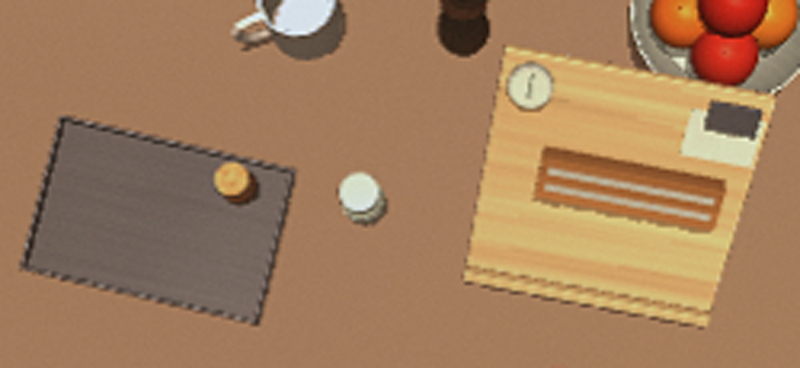

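The crop shows the bar's steel strips at crop (548,171)-(714,203) and (545,188)-(711,219), and tray corners at (62,118), (296,171), (257,325) and (22,268). The oil jar is in the upper right of the tray. The spice jar is at (360,195), between the tray and the stand.

```bash
python3 - <<'E'
from h import *; from cell import camera,manip
c=camera("top"); f=lambda a:np.array(a,float)/3.2+[180,110]-.35
Z=np.array([0,0,1.])
T=onplane(c,f([(62,118),(296,171),(257,325),(22,268)]),[0,0,16],Z); print("tray",T.round(1),T.mean(0).round(1))
a=T[0]-T[1]+T[3]-T[2]; print("tray y-dir yaw",np.degrees(np.arctan2(-a[0],a[1])), np.linalg.norm(a)/2)
S=onplane(c,f([(548,171),(714,203),(545,188),(711,219)]),[0,0,135.4],Z); print("bar",S.round(1),S.mean(0).round(1))
a=S[0]-S[1]+S[2]-S[3]; y=np.arctan2(-a[0],a[1]);print("yaw",np.degrees(y))
B=onplane(c,f([(503,46),(776,96)]),[0,0,117+115*np.sin(np.radians(40))],Z);print("boardtop",B.round(1)); a=B[0]-B[1];print(np.degrees(np.arctan2(-a[0],a[1])),np.linalg.norm(a))
ux=np.array([np.cos(y)*np.cos(.698),np.sin(y)*np.cos(.698),np.sin(.698)]); uy=np.array([-np.sin(y),np.cos(y),0]); n=np.cross(ux,uy)
o=S.mean(0)-24*n; print("bar origin",o,"n",n)
D=onplane(c,f([(530,86)]),o+12*n+85*ux,n)[0]; print("dial in board",(D-o)@ux,(D-o)@uy)
print("oil",onplane(c,f([(232,180)]),[0,0,62],Z),"spice",onplane(c,f([(360,191)]),[0,0,90],Z))
R=np.c_[-ux,uy,-n]
# tool y along ux: candidates
for sg in(1,-1):
    R=np.c_[np.cross(sg*ux,-n),sg*ux,-n]; q=Ro.from_matrix(R)
    r0=Ro.from_euler("xyz",manip.read_state()["eef_rot"]); print(sg,q.as_euler("xyz"),(q*r0.inv()).as_rotvec())
E
```

```text
tray [[711.8 320.9  16. ]
 [655.9  69.9  16. ]
 [491.8 108.1  16. ]
 [550.5 357.9  16. ]] [602.5 214.2  16. ]
tray y-dir yaw -12.884238214093438 256.8601625008385
bar [[ 636.  -190.   135.4]
 [ 605.7 -351.6  135.4]
 [ 619.2 -187.1  135.4]
 [ 590.  -348.5  135.4]] [ 612.7 -269.3  135.4]
yaw -10.42761715240574
boardtop [[ 744.3 -144.   190.9]
 [ 698.8 -400.3  190.9]]
-10.065647859802333 260.3471557547215
bar origin [ 627.9184886  -272.05678813  117.01290179] n [-0.63207232  0.11632194  0.76612909]
dial in board 88.88412686990148 115.08590237024526
oil [[637.82552928 129.71774851  62.        ]] spice [[622.58988565  -4.01598369  90.        ]]
1 [2.44359265 0.         1.38880007] [-0.50212694 -0.53836753  1.08840012]
-1 [-2.44359265  0.         -1.75279258] [ 0.60287679 -0.56216303 -1.91028493]
```

Emit:
move_arm(
  dp=[
    [41.5,27.4,0.4],
    [41.5,27.4,0.4],
    [41.5,27.4,0.4],
    [41.5,27.4,0.4],
    [41.5,27.4,0.4],
    [41.5,27.4,0.4],
    [41.5,27.4,0.4],
    [41.5,27.4,0.4],
    [41.5,27.4,0.4],
    [41.5,27.4,0.4],
  ],
  rotation=[
    [-0.0502,-0.0538,0.1088],
    [-0.0502,-0.0538,0.1088],
    [-0.0502,-0.0538,0.1088],
    [-0.0502,-0.0538,0.1088],
    [-0.0502,-0.0538,0.1088],
    [-0.0502,-0.0538,0.1088],
    [-0.0502,-0.0538,0.1088],
    [-0.0502,-0.0538,0.1088],
    [-0.0502,-0.0538,0.1088],
    [-0.0502,-0.0538,0.1088],
  ],
  hand=[1,1,1,1,1,1,1,1,1,1],
)

```text
clock: 1.5
eef_pos: [553.2, -257.5, 209.6]
eef_rot: [2.441, 0.002, 1.392]
wrist_force: [0.4, -0.7, 1.0]
finger_gap: 94.1
finger_force: 0.0
```

```bash
python3 - <<'E'
from h import *; from cell import camera,manip
s=manip.read_state(); print(s["clock"],s["eef_pos"],s["eef_rot"],s["joints"],s["wrist_force"])
c=camera("wrist"); cv2.imwrite("pics/w1.png",c["image"][:,:,::-1])
print(proj(c,[[627.9,-272,117]],s))
E
```

```text
1.5 [ 553.22849648 -257.51594954  209.64933609] [2.44122282e+00 1.59639059e-03 1.39177378e+00] [-0.61749169  0.12617875  1.87904594  0.54674345  0.55173977 -0.82336345] [ 0.3849796  -0.65892009  0.9708791 ]
[[321.07404109 200.03079796]]
```

View pics/w1.png

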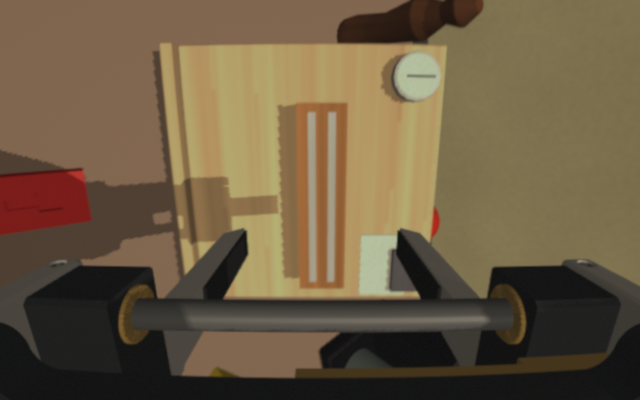

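The wrist view shows the bar between the fingers, spanning about columns 296-348 and rows 102-290, with the dial at (416,77) towards +y. I'll measure the bar's face from this view.

```bash
python3 - <<'E'
from h import *; from cell import camera,manip
s=manip.read_state(); c=camera("wrist"); im=c["image"]
for p in[(301,200),(320,200),(312,200),(343,200),(288,200),(250,150),(380,150)]: print(p,im[p[1],p[0]])
hs=cv2.cvtColor(im,cv2.COLOR_RGB2HSV).astype(int)
g=im.astype(int); m=((g[...,0]>1.45*g[...,1])&(g[...,0]>60)).astype(np.uint8); m[:95]=0; m[296:]=0; m[:,:285]=0; m[:,360:]=0
m=cv2.morphologyEx(m,3,np.ones((15,15))); cn=max(cv2.findContours(m,0,2)[0],key=cv2.contourArea); r=cv2.minAreaRect(cn); b=cv2.boxPoints(r); print(r,b)
Rt=Ro.from_euler("xyz",s["eef_rot"]).as_matrix()
o=np.array([627.9,-272,117]); y=np.radians(-10.3)
for it in range(2):
    ux=np.array([np.cos(y)*np.cos(.698),np.sin(y)*np.cos(.698),np.sin(.698)]); uy=np.array([-np.sin(y),np.cos(y),0]); n=np.cross(ux,uy)
    P=onplane(c,b,np.array([627.9,-272,117])+24*n,n,s); P=P[np.argsort(P@uy)]
    d=P[2:].mean(0)-P[:2].mean(0); print("len",np.linalg.norm(d),"slope in plane deg",np.degrees(np.arctan2(d@ux,d@uy)))
    Q=P[np.argsort(P@ux)]; print("wid",(Q[2:].mean(0)-Q[:2].mean(0))@ux)
    C=P.mean(0)-24*n; print("origin",C); y=np.arctan2(-d[0],d[1]); print("yaw",np.degrees(y))
# level check: board lower/upper edges
q=Ro.from_matrix(np.c_[uy,ux,-n]); print("rot needed",(q*Ro.from_matrix(Rt).inv()).as_rotvec(),"dp to TCP 45 / 4 above board",(C+45*n-s["eef_pos"]),(C+4*n-s["eef_pos"]),"n",n,"uy",uy)
E
```

```text
(301, 200) [160 104  57]
(320, 200) [143  93  53]
(312, 200) [161 152 130]
(343, 200) [159 114  68]
(288, 200) [132 105  70]
(250, 150) [179 156 102]
(380, 150) [179 150  98]
((320.0, 200.0), (184.0, 50.0), 90.0) [[295. 108.]
 [345. 108.]
 [345. 292.]
 [295. 292.]]
len 177.07958674382007 slope in plane deg -0.3099176338765342
wid 46.7600621796236
origin [ 628.42489129 -269.30136255  117.02844654]
yaw -10.062562128052557
len 177.2017686627678 slope in plane deg -0.12770732603443802
wid 46.76251701852196
origin [ 628.41862027 -269.31091141  117.03422269]
yaw -9.964721763377254
rot needed [ 0.00331192  0.00363582 -0.00332053] dp to TCP 45 / 4 above board [ 44.42068379  -9.10420595 -57.28153785] [ 70.36550936 -13.70819469 -88.69283062] n [-0.63280062  0.11229241  0.76612909] uy [0.1747234  0.98461756 0.        ]
```

Emit:
move_arm(
  dp=[
    [22.5,-4.6,-28.3],
    [22.5,-4.6,-28.3],
    [12.4,-2.2,-15.0],
    [12.4,-2.2,-15.0],
    [0,0,0],
    [0,0,0],
  ],
  rotation=[
    [0.003,0.004,-0.003],
    [0,0,0],
    [0,0,0],
    [0,0,0],
    [0,0,0],
    [0,0,0],
  ],
  hand=[1,1,1,1,1,1],
)

```text
clock: 2.35
eef_pos: [621.4, -272.6, 123.5]
eef_rot: [2.448, -0.002, 1.385]
wrist_force: [-0.4, -0.1, 0.6]
finger_gap: 94.0
finger_force: 0.0
```

```bash
python3 - <<'E'
from h import *; from cell import camera,manip
s=manip.read_state(); print(s["clock"],s["eef_pos"],s["eef_rot"],s["joints"],s["wrist_force"])
n=np.array([-0.6328,0.1123,0.7661]);uy=np.array([.1747,.9846,0]);ux=np.cross(uy,n);d=s["eef_pos"]-[628.4,-269.3,117.03];print("board frame",d@ux,d@uy,d@n)
c=camera("wrist"); cv2.imwrite("pics/w2.png",c["image"][:,:,::-1])
E
```

```text
2.35 [ 621.43298187 -272.58403892  123.4815357 ] [ 2.44768594e+00 -2.14701775e-03  1.38474394e+00] [-0.56214296  0.38835332  1.77050178  0.65162638  0.40046076 -0.90582329] [-0.38532092 -0.1216454   0.60950829]
board frame -0.6694757606324746 -4.450602793645693 8.982453002110713
```

View pics/w2.png

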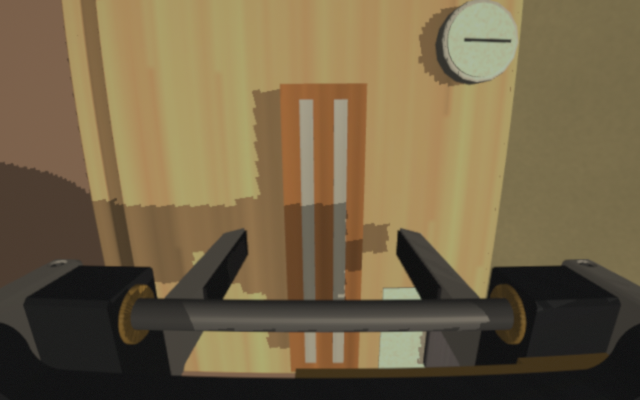

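The finger tips at columns 246 and 398 straddle the bar, whose centre is at column 323, so the grip is centred. I'll lower the rest of the way, shift slightly in +y and close gently.

Emit:
move_arm(
  dp=[
    [3.9,5.4,-3.4],
    [0,0,0],
    [0,0,0],
    [0,0,0],
    [0,0,0],
    [0,0,0],
    [0,0,0],
  ],
  rotation=[
    [0,0,0.006],
    [0,0,0],
    [0,0,0],
    [0,0,0],
    [0,0,0],
    [0,0,0],
    [0,0,0],
  ],
  hand=[1,1,0.4,0.4,0.4,0.4,0.4],
  newtons=12,
)

```text
clock: 3.28
eef_pos: [625.7, -266.9, 119.5]
eef_rot: [2.448, -0.002, 1.391]
wrist_force: [3.5, -0.3, 2.8]
finger_gap: 47.2
finger_force: 2.8
```

```bash
cat > st.py <<'E'
from h import *; from cell import camera,manip
s=manip.read_state(); n=np.array([-0.6328,0.1123,0.7661]);uy=np.array([.1747,.9846,0]);ux=np.cross(uy,n);d=s["eef_pos"]-[628.4,-269.3,117.03]
B=np.c_[ux,uy,n]; print(s["clock"],"pos",s["eef_pos"].round(1),s["eef_rot"].round(4),"board",(d@B).round(2),"F board",(s["wrist_force"]@B).round(1),"M",(s["moment"]@B).round(2),"gap",round(s["finger_gap"],1),s["finger_force"])
E
python3 st.py
```

```text
3.275 pos [ 625.7 -266.9  119.5] [ 2.4479e+00 -2.2000e-03  1.3913e+00] board [-0.78  1.93  3.82] F board [ 4.5  0.3 -0.1] M [-0.01 -0.86  0.03] gap 47.2 2.8090122900903225
```

Emit:
move_arm(
  dp=[
    [0.8,-0.1,0.7],
    [0,0,0],
    [0,0,0],
  ],
  rotation=[
    [0,0,0],
    [0,0,0],
    [0,0,0],
  ],
  hand=[0.4,0.4,0.4],
  newtons=12,
)

```text
clock: 3.65
eef_pos: [626.6, -267.1, 120.4]
eef_rot: [2.448, -0.002, 1.391]
wrist_force: [-0.1, -1.1, 3.6]
finger_gap: 45.0
finger_force: 12.0
```

```bash
python3 st.py
```

```text
3.65 pos [ 626.6 -267.1  120.4] [ 2.4475e+00 -2.0000e-03  1.3912e+00] board [0.48 1.9  3.95] F board [ 2.4 -1.1  2.7] M [-0.1  -0.05 -0.01] gap 45.0 11.974299252033234
```

Emit:
move_arm(
  dp=[
    [0,0,0],
    [0.35,1.97,0],
    [0.35,1.97,0],
    [0.35,1.97,0],
    [0.35,1.97,0],
    [0.35,1.97,0],
    [0.35,1.97,0],
    [0,0,0],
  ],
  rotation=[
    [0,0,0],
    [0,0,0],
    [0,0,0],
    [0,0,0],
    [0,0,0],
    [0,0,0],
    [0,0,0],
    [0,0,0],
  ],
  hand=[0.4,0.4,0.4,0.4,0.4,0.4,0.4,0.4],
  newtons=30,
)

```text
clock: 4.65
eef_pos: [628.7, -254.7, 120.2]
eef_rot: [2.448, -0.002, 1.392]
wrist_force: [0.4, -0.4, 4.6]
finger_gap: 44.6
finger_force: 30.0
```

```bash
python3 st.py
```

```text
4.65 pos [ 628.7 -254.7  120.2] [ 2.4479e+00 -2.4000e-03  1.3919e+00] board [ 0.37 14.41  3.88] F board [ 3.3 -0.3  3.2] M [-0.24 -0.19  0.01] gap 44.6 29.96122218668461
```

Emit:
move_arm(
  dp=[
    [0.26,1.48,0],
    [0.26,1.48,0],
    [0,0,0],
  ],
  rotation=[
    [0,0,0],
    [0,0,0],
    [0,0,0],
  ],
  hand=[0.4,0.4,0.4],
)

```text
clock: 5.03
eef_pos: [628.9, -251.9, 119.9]
eef_rot: [2.449, -0.002, 1.392]
wrist_force: [-3.6, -2.6, 5.0]
finger_gap: 44.8
finger_force: 30.0
```

```bash
python3 st.py
```

```text
5.025 pos [ 628.9 -251.9  119.9] [ 2.4487e+00 -2.4000e-03  1.3915e+00] board [-0.16 17.17  3.84] F board [ 0.9 -3.2  5.9] M [-0.65  0.32  0.08] gap 44.8 29.950465075671673
```

Emit:
move_arm(
  dp=[
    [0.26,1.48,0],
    [0.26,1.48,0],
    [0,0,0],
  ],
  rotation=[
    [0,0,0],
    [0,0,0],
    [0,0,0],
  ],
  hand=[0.4,0.4,0.4],
)

```text
clock: 5.4
eef_pos: [629.2, -249.0, 119.7]
eef_rot: [2.449, -0.002, 1.391]
wrist_force: [-6.3, -2.3, 5.3]
finger_gap: 44.8
finger_force: 29.9
```

```bash
python3 st.py
```

```text
5.4 pos [ 629.2 -249.   119.7] [ 2.449  -0.0025  1.3915] board [-0.36 20.12  3.81] F board [-1.  -3.4  7.8] M [-0.76  0.51  0.08] gap 44.8 29.947398640215397
```

Emit:
move_arm(
  dp=[
    [0.2,1.49,0.2],
    [0.26,1.48,0],
    [0,0,0],
  ],
  rotation=[
    [0,0,0],
    [0,0,0],
    [0,0,0],
  ],
  hand=[0.4,0.4,0.4],
)

```text
clock: 5.78
eef_pos: [629.8, -245.7, 119.7]
eef_rot: [2.449, -0.003, 1.392]
wrist_force: [-4.8, 0.7, 0.4]
finger_gap: 44.7
finger_force: 30.0
```

```bash
python3 st.py
```

```text
5.775 pos [ 629.8 -245.7  119.7] [ 2.4493 -0.0029  1.392 ] board [-0.38 23.5   3.81] F board [-3.4 -0.1  3.4] M [-0.21  0.88  0.01] gap 44.7 29.9528905749321
```

Emit:
move_arm(
  dp=[
    [0.26,1.48,0],
    [0.26,1.48,0],
    [0,0,0],
  ],
  rotation=[
    [0,0,0],
    [0,0,0],
    [0,0,0],
  ],
  hand=[0.4,0.4,0.4],
)

```text
clock: 6.15
eef_pos: [630.1, -244.9, 119.9]
eef_rot: [2.448, -0.001, 1.389]
wrist_force: [-6.1, -12.7, -3.6]
finger_gap: 44.8
finger_force: 30.0
```

```bash
python3 st.py
```

```text
6.15 pos [ 630.1 -244.9  119.9] [ 2.4479e+00 -6.0000e-04  1.3890e+00] board [-0.14 24.36  3.87] F board [ -5.2 -13.6  -0.3] M [-2.64  1.21  0.03] gap 44.8 29.95771050453186
```

The hard stop is reached after about 22.4 mm of travel, with 13.6 N against the slide. I'll ease off and lift along the normal.

Emit:
move_arm(
  dp=[
    [-0.3,-1.7,0],
    [0,0,0],
    [-1.27,0.22,1.53],
    [-1.27,0.22,1.53],
    [0,0,0],
  ],
  rotation=[
    [0,0,0],
    [0,0,0],
    [0,0,0],
    [0,0,0],
    [0,0,0],
  ],
  hand=[0.4,0.4,0.4,0.4,0.4],
)

```text
clock: 6.78
eef_pos: [627.9, -244.2, 123.4]
eef_rot: [2.448, -0.002, 1.392]
wrist_force: [-2.9, -0.9, -1.0]
finger_gap: 44.9
finger_force: 30.0
```

```bash
python3 st.py
```

```text
6.775 pos [ 627.9 -244.2  123.4] [ 2.4480e+00 -2.4000e-03  1.3917e+00] board [ 0.37 24.58  8.06] F board [-2.8 -1.4  1. ] M [-0.32  0.57  0.02] gap 44.9 29.967927373945713
```

Emit:
move_arm(
  dp=[
    [-2.5,0.45,3.06],
    [-2.5,0.45,3.06],
    [0,0,0],
    [-6.3,1.1,7.7],
    [-6.3,1.1,7.7],
    [-12.6,2.2,15.3],
    [-12.6,2.2,15.3],
    [0,0,0],
  ],
  rotation=[
    [0,0,0],
    [0,0,0],
    [0,0,0],
    [0,0,0],
    [0,0,0],
    [0,0,0],
    [0,0,0],
    [0,0,0],
  ],
  hand=[0.4,0.4,0.4,0.4,0.4,0.4,0.4,0.4],
)

```text
clock: 7.78
eef_pos: [584.9, -237.3, 177.3]
eef_rot: [2.445, -0.001, 1.391]
wrist_force: [0.2, -0.2, -2.9]
finger_gap: 44.5
finger_force: 30.0
```

```bash
python3 st.py; python3 - <<'E'
from h import *; from cell import camera,manip
a=camera("side")["image"][100:330,180:440,::-1]; b=camera("wrist")["image"][:,:,::-1]
a=cv2.resize(a,(400,354)); b=cv2.resize(b,(400,250)); p=np.zeros((354,800,3),np.uint8); p[:,:400]=a; p[:250,400:]=b; cv2.imwrite("pics/l1.png",p)
E
```

```text
7.775 pos [ 584.9 -237.3  177.3] [ 2.4455e+00 -1.2000e-03  1.3909e+00] board [ 1.59 23.9  77.31] F board [-1.7 -0.1 -2.4] M [-0.06  0.42 -0.01] gap 44.5 29.967860095202923
```

View pics/l1.png

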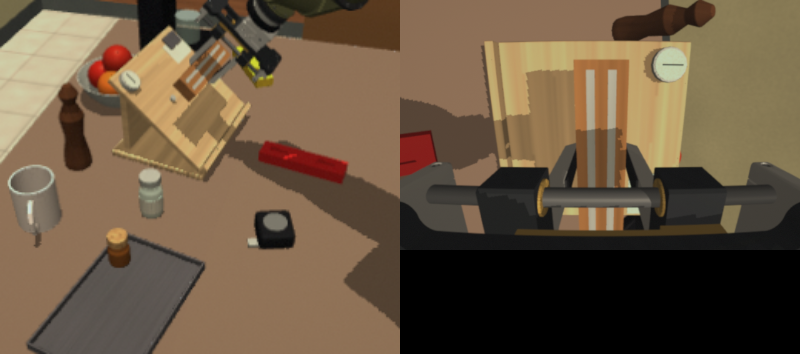

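The bar is off the board and held squarely, and the force reading matches its weight of about 2.9 N. I'll carry it high over the spice jar while levelling it.

Emit:
move_arm(
  dp=[
    [-15,5,35],
    [-15,5,35],
    [1.5,40,0],
    [1.5,40,0],
    [1.5,40,0],
    [1.5,40,0],
    [1.5,40,0],
    [1.5,40,0],
    [1.5,40,0],
    [1.5,40,0],
  ],
  rotation=[
    [0.0125,0.0686,-0.0046],
    [0.0125,0.0686,-0.0046],
    [0.0125,0.0686,-0.0046],
    [0.0125,0.0686,-0.0046],
    [0.0125,0.0686,-0.0046],
    [0.0125,0.0686,-0.0046],
    [0.0125,0.0686,-0.0046],
    [0.0125,0.0686,-0.0046],
    [0.0125,0.0686,-0.0046],
    [0.0125,0.0686,-0.0046],
  ],
  hand=[0.4,0.4,0.4,0.4,0.4,0.4,0.4,0.4,0.4,0.4],
)

```text
clock: 9.12
eef_pos: [567.2, 94.6, 244.7]
eef_rot: [-3.135, 0.013, 1.348]
wrist_force: [-0.4, 1.5, -2.0]
finger_gap: 44.7
finger_force: 30.0
```

```bash
cat > tr.py <<'E'
from h import *; from cell import manip
s=manip.read_state(); y=np.radians(-12.9); tgt=np.array([572.3,221.9,s["eef_pos"][2]])
q=Ro.from_euler("xyz",[np.pi,0,np.pi/2+y])*Ro.from_euler("xyz",s["eef_rot"]).inv()
print("to go",(tgt-s["eef_pos"]).round(1),q.as_rotvec().round(4),"z",s["eef_pos"][2].round(1),"F",s["wrist_force"].round(1),s["moment"].round(2),s["clock"],s["joints"].round(2))
E
python3 tr.py
```

```text
to go [  5.1 127.3   0. ] [ 0.0117 -0.0092 -0.0022] z 244.7 F [-0.4  1.5 -2. ] [-0.02 -0.06 -0.02] 9.125 [ 0.11  0.34  1.38 -0.01  1.43  0.33]
```

Emit:
move_arm(
  dp=[
    [1,32,0],
    [1,32,-10],
    [1.5,32,-30],
    [1.5,31,-40],
    [0,0,-50],
    [0,0,0],
    [0,0,0],
  ],
  rotation=[
    [0,0,0],
    [0,0,0],
    [0,0,0],
    [0,0,0],
    [0,0,0],
    [0,0,0],
    [0,0,0],
  ],
  hand=[0.4,0.4,0.4,0.4,0.4,0.4,0.4],
)

```text
clock: 10.0
eef_pos: [572.9, 220.1, 117.3]
eef_rot: [-3.14, 0.012, 1.347]
wrist_force: [-0.6, -0.2, -1.5]
finger_gap: 44.3
finger_force: 30.0
```

```bash
python3 tr.py; python3 - <<'E'
from h import *; from cell import camera,manip
s=manip.read_state(); cw=camera("wrist"); ct=camera("top"); cs=camera("side")
b=cv2.resize(cw["image"],(400,250)); a=cv2.resize(ct["image"][130:230,170:310],(400,286)); d=cv2.resize(cs["image"][200:380,180:380],(400,350))
p=np.zeros((600,800,3),np.uint8); p[:250,:400]=b; p[:286,400:]=a; p[250:600,:400]=d; cv2.imwrite("pics/l2.png",p[:,:,::-1])
E
```

```text
to go [-0.6  1.8  0. ] [ 0.0114 -0.0044 -0.0015] z 117.3 F [-0.6 -0.2 -1.5] [-0.06 -0.1  -0.  ] 10.0 [ 0.31  0.53  1.42 -0.01  1.21  0.54]
```

View pics/l2.png

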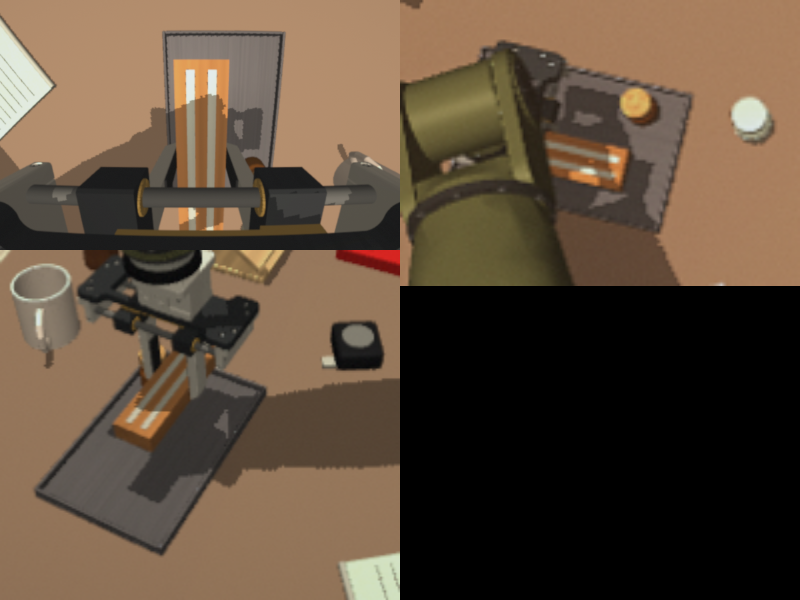

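The bar is level over the tray's -x side, well clear of the oil jar. I'll check the tray's far rim corners from the wrist view, at full-image pixels (264,53) and (454,53).

```bash
python3 - <<'E'
from h import *; from cell import camera,manip
s=manip.read_state(); c=camera("wrist")
P=onplane(c,[(264,53),(454,53)],[0,0,16],np.array([0,0,1.]),s); print(P.round(1),np.linalg.norm(P[0]-P[1]))
a=P[1]-P[0]; yy=np.arctan2(a[1],a[0]); X=np.array([np.cos(yy),np.sin(yy),0]);Y=np.array([-X[1],X[0],0]); cen=P.mean(0)-130*Y; print("tray yaw",np.degrees(yy),"centre",cen.round(1),"tcp in tray",((s["eef_pos"]-cen)@X).round(1),((s["eef_pos"]-cen)@Y).round(1))
E
```

```text
[[553.4 360.   16. ]
 [712.6 324.9  16. ]] 163.01943592558234
tray yaw -12.447252100676081 centre [605.  215.5  16. ] tcp in tray -32.2 -2.6
```

Emit:
move_arm(
  dp=[
    [-0.5,1.5,-30],
    [0,0,-35],
    [0,0,-25],
    [0,0,-10],
    [0,0,-2],
    [0,0,0],
    [0,0,0],
  ],
  rotation=[
    [0.011,-0.004,0.002],
    [0,0,0],
    [0,0,0],
    [0,0,0],
    [0,0,0],
    [0,0,0],
    [0,0,0],
  ],
  hand=[0.4,0.4,0.4,0.4,0.4,0.4,0.4],
)

```text
clock: 11.08
eef_pos: [572.0, 221.6, 14.5]
eef_rot: [-3.141, 0.001, 1.349]
wrist_force: [0.4, -0.4, -1.7]
finger_gap: 44.9
finger_force: 30.0
```

```bash
python3 tr.py
```

```text
to go [0.3 0.3 0. ] [ 0.0007 -0.0009 -0.0037] z 14.5 F [ 0.4 -0.4 -1.7] [-0.08 -0.12  0.03] 11.075 [ 0.31  0.65  1.49 -0.    1.01  0.53]
```

Emit:
move_arm(
  dp=[
    [0,0,-1.5],
    [0,0,-1],
    [0,0,0],
  ],
  rotation=[
    [0,0,0],
    [0,0,0],
    [0,0,0],
  ],
  hand=[0.4,0.4,0.4],
)

```text
clock: 11.45
eef_pos: [571.5, 221.5, 11.0]
eef_rot: [-3.14, 0.002, 1.349]
wrist_force: [-0.8, -0.2, -1.8]
finger_gap: 44.5
finger_force: 30.0
```

```bash
python3 tr.py
```

```text
to go [0.8 0.4 0. ] [ 0.0012 -0.0024 -0.0037] z 11.0 F [-0.8 -0.2 -1.8] [-0.03 -0.07 -0.03] 11.45 [ 0.31  0.65  1.49 -0.    1.    0.53]
```

Emit:
move_arm(
  dp=[
    [0,0,-1],
    [0,0,0],
  ],
  rotation=[
    [0,0,0],
    [0,0,0],
  ],
  hand=[0.4,0.4],
)

```text
clock: 11.7
eef_pos: [571.5, 221.4, 9.9]
eef_rot: [-3.14, 0.002, 1.349]
wrist_force: [0.8, 0.0, -2.7]
finger_gap: 44.5
finger_force: 30.0
```

Emit:
move_arm(
  dp=[
    [0,0,-1],
    [0,0,0],
  ],
  rotation=[
    [0,0,0],
    [0,0,0],
  ],
  hand=[0.4,0.4],
)

```text
clock: 11.95
eef_pos: [571.6, 221.5, 9.4]
eef_rot: [-3.14, 0.001, 1.349]
wrist_force: [-1.6, -1.1, 3.5]
finger_gap: 44.5
finger_force: 30.0
```

Emit:
move_arm(
  dp=[
    [0,0,-0.7],
    [0,0,0],
  ],
  rotation=[
    [0,0,0],
    [0,0,0],
  ],
  hand=[0.4,0.4],
)

```text
clock: 12.2
eef_pos: [571.6, 221.5, 9.4]
eef_rot: [-3.14, 0.001, 1.349]
wrist_force: [-5.1, -2.4, 11.3]
finger_gap: 44.8
finger_force: 29.9
```

The bar is seated on the tray floor, so I'll release it gently and retreat.

Emit:
move_arm(
  dp=[
    [0,0,0.5],
    [0,0,0],
    [0,0,0],
    [0,0,0],
    [0,0,0],
  ],
  rotation=[
    [0,0,0],
    [0,0,0],
    [0,0,0],
    [0,0,0],
    [0,0,0],
  ],
  hand=[0.45,0.5,0.58,0.58,0.58],
)

```text
clock: 12.82
eef_pos: [571.5, 221.4, 8.7]
eef_rot: [-3.14, 0.002, 1.349]
wrist_force: [0.1, 0.5, -0.3]
finger_gap: 54.3
finger_force: 0.0
```

Emit:
move_arm(
  dp=[
    [0,0,5],
    [0,0,10],
    [0,0,20],
    [0,0,40],
    [-10,0,50],
    [-20,0,50],
    [-20,-20,40],
    [-20,-40,20],
    [0,-40,0],
    [0,0,0],
  ],
  rotation=[
    [0,0,0],
    [0,0,0],
    [0,0,0],
    [0,0,0],
    [0,0,0],
    [0,0,0],
    [0,0,0],
    [0,0,0],
    [0,0,0],
    [0,0,0],
  ],
  hand=[0.58,0.58,0.58,0.58,0.58,0.58,0.58,0.58,0.58,0.58],
)

```text
clock: 14.08
eef_pos: [501.4, 119.7, 245.8]
eef_rot: [3.141, 0.001, 1.347]
wrist_force: [0.2, 0.4, 0.2]
finger_gap: 54.9
finger_force: 0.0
```

```bash
python3 - <<'E'
from h import *; from cell import camera,manip
ct=camera("top"); cs=camera("side")
a=cv2.resize(ct["image"][100:260,170:430],(400,246)); d=cv2.resize(cs["image"][140:380,180:420],(400,400))
p=np.zeros((400,800,3),np.uint8); p[:246,400:]=a; p[:400,:400]=d; cv2.imwrite("pics/end.png",p[:,:,::-1]); s=manip.read_state(); print(s["clock"],s["wrist_force"])
E
```

```text
14.175 [ 0.03315221  0.27695491 -0.26140531]
```

View pics/end.png

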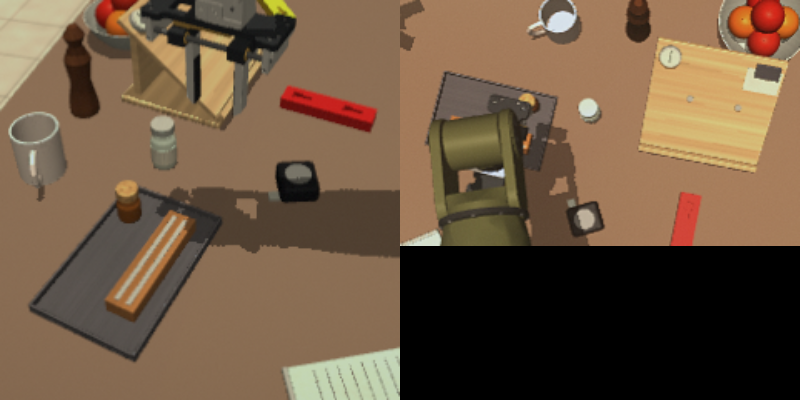

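The side view shows the bar flat and face up in the tray at about (150,265). The oil jar is standing at (127,200), and the spice jar and tape measure are undisturbed. The gripper is clear, so I'll hand in.

```bash
python3 -c "
from cell import manip
print(manip.sign_off())"
```

```text
the job is handed in; nothing more can be done
None
```

I slid the wooden knife bar about 22 mm to its stop, lifted it straight off and set it down flat, face up, in the tray; the oil jar, spice jar and tape measure were left alone, and the job was handed in at about 14 s.

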